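# Peel the top parts tray off the stack in the bench chest and hold it out

### The arm

A 6-joint arm with a two-finger parallel gripper is mounted at the origin on the work surface. World frame = base frame: x ahead of the robot, y to its left, z up, the work surface at z = 0. Lengths are in m, angles in degrees, forces in N, time in s.
With the tool pointing down it reaches from about 0.325 to 0.775 m from the base axis. Payload 9.3 kg.
Tool frame: the origin (TCP) lies on the centre line of the jaws, within the pads' length; the fingertips stand 14 mm ahead of it and the grasp point (between the pads) lies 5 mm behind it; y points along the fingers, x is the direction in which the jaws open and shut, and the axes are right-handed (so a half turn about y gives the same grasp; the last joint's range is limited). The gripper opens to 85 mm and grips with 20 to 120 N. Pads are 22 mm wide; open, the fingers measure 114 mm over their backs; the gripper's body (76 mm by 85 mm) begins 54 mm behind the grasp point. The pads swing forward as they close: fully open they stand 13 mm farther back than shut.
Start: joints at [59.209, 14.817, 1.232, 76.415, 0, 81.257], TCP at [0.206, 0.51, 0.245] pointing down, gripper open.
Joint ranges: [-174.27, 174.27], [-52.1, 104.24], [-59.71, 78.15], [-110.17, 111.67], [-87.03, 83.33], [-180, 180]. Speed limits (degrees/s): [127.2, 127.2, 159.86, 180, 180, 180].

### API

Orientations are given as [roll, pitch, yaw] about the fixed x, y, z axes, in that order (R = Rz(yaw) Ry(pitch) Rx(roll)).
In Python, from rig import monitor, eyes, robot gives the robot as it stands. The module is installed in compiled form; this text tells all that it offers.
- The arm moves only by the tool drive_tool, never from a script. Its argument "targets" is a list of rows, each an object of numbers: "wx", "wy", "wz": the turn, a rotation vector about the tool's x, y, z in units of pi rad (1.0 is pi rad); "tx", "ty", "tz": the shift along the tool's x, y, z in units of 100 mm (1.0 is 100 mm); "hand": the gripper command: -1 is shut, 1 is fully open, values between are in proportion. In form: [{"wx": .., "wy": .., "wz": .., "tx": .., "ty": .., "tz": .., "hand": ..}, ...]. A call has 1 to 12 rows; each row shifts and turns the commanded pose from where the row before left it, along the tool's axes as they then stand; what a row does not reach is not made up. A row lasts 1/10 s, in which the tool goes at most 50 mm and 8.59 degrees, less where a joint would pass 70% of its speed; a pose out of reach is approached as far as the arm can. A call with a number of a shift or a turn outside -1 to 1 is refused whole. A call with a gripper value outside its range is refused whole. The fingers move at their own pace and stop on an object; the grip force is fixed at half the most. Time passes only in rows, so rows that do not move let the fingers close. It gives the time, the measured TCP pose, the force and the opening at its end, in the units of the state.
- monitor.observe(): the state, without advancing time (a new reading comes with each control period).
- eyes.capture(name): name is "scene" or "side" or "wrist"; returns a dict with "frame" (400x640x3 uint8, blue, green, red), "vertical_fov" (degrees; the focal length in pixels is half the picture's height over the tangent of half this angle, whatever the lens; pixels are square), "cx", "cy" (the principal point, pixels), "origin" and "rotation" of the camera in the world. Camera axes: x right, y down, z forward; pixel columns grow to the right and rows downward; lengths in m; the calibration is good to about 2 mm. The wrist camera is an equidistant fisheye: a pixel r from the principal point sees the ray r / f radians off the axis. A picture is of the moment at which its call begins. There is no depth.
- robot.close_job(): hands the job in, once; it reports no verdict.
Trained networks look in a picture, given as the dict that the camera call returned (one of the last four; its "shot" number tells which), for a name from the list of things; names that differ only in an ending like _2 or _b are one class to them, and where a whole thing is asked for, a point or a joint stands for the part that bears it (a point fixed in the world has none). Each returns a list of dicts, best first, with "confidence" (0 to 1); they miss things now and then, are a little off and sometimes report something else, mostly with a low value. They report only what shows in the picture. A call takes as long as a camera call.
- eyes.find_in(picture, name): "centre" ([row, column] in pixels, amid what is visible of it).
- eyes.mark_of(picture, name): "centre" ([row, column] in pixels: a listed point, or the origin of a listed thing).
The state is a dict: "time_s": time; "joints": joint angles; "dq": joint speeds; "effort": joint torques, N m; "position": TCP position; "ee_rot": TCP orientation; "force": force on the tool from outside, world axes, zero at the start; "wrist_torque": the same for the moment, N m; "grip_width": finger opening in m.
Only numpy, scipy, OpenCV 4.12 (cv2) and the standard library are available. Lean on these libraries where they do the work, as an engineer would, in place of code of your own. Each camera call takes 0.05 s, during which the arm holds its last target. There are 200 camera calls.

### The job

An engine is about to be stripped and a parts tray is wanted: pull the upper drawer of the blue bench chest fully open by its handle and leave it open. The orange trays inside are nested and cling together, so take the top one by the rim at one corner and tip that corner up while the far corner is still down in the stack, peeling it off the trays under it, which stay lying in the drawer. Finish while still holding the tray in the gripper, level and still, open side up, a hand's breadth clear above the other trays; leave the things lying about undisturbed.

Things in the scene. Friction and masses are not known exactly. Their poses are not given: they have to be found in the camera images.
- drawer (a joint): how far the upper drawer is out, m: 0 shut, 0.21 against the stop (fully open). It starts shut or up to 0.015 ajar, slides along the chest's own -x and stays where it is left; about 3 N of slide friction.
- drawer_handle (a point): middle of the drawer's handle: a level steel bar 12 mm thick and 110 mm long along the chest's y, its axis 40 mm out from the drawer front, 155 mm above the bench and 43 mm below the chest's top. Moves with the drawer; axes as the chest's.
- drawer_floor (a point): on the drawer's floor in mid-width, just behind the front panel, 78 mm above the bench, 15 mm behind the front's outer face; axes as the chest's. Free floor: 288 mm behind it, 195 to each side (31 mm high sockets beyond). Sides and back rise 43 mm above the floor, the front panel (15 mm thick) 107 mm. Moves with the drawer.
- chest: blue sheet-steel bench chest, fixed, 330 deep (x) x 500 wide (y) x 198 mm high with its mat; origin at the bottom of the middle of its front; the front, with the drawers, faces its own -x. Includes its drawers.
- tray: top tray, orange plastic, about 0.2 kg, 120 (x) x 180 (y) x 42 mm high. Origin at its centre, half-way up. Round its top an upright rim band 9 mm thick, 14 mm high, its outer face the outline; inside below it a shoulder, then tapered walls. The corners are cut at 45 degrees: there the band is straight for 42 mm, its middle (+-42, +-72, +14) mm from the origin. Each corner clings; see pile.
- pile: the three like trays under it, stuck in one another as one loose pile of about 0.6 kg, 70 mm high to its top rim, on the drawer's floor. Origin at the centre of its underside, axes as the seated tray's. Seated, the tray's rim rests on the pile's, the tray's origin 63 mm above this one; at each of the four corners it clings with about 1 N until that corner is some 5 mm up.
- grease_tin: red tin, 76 mm across, 45 mm high, standing on the chest's top; origin at the centre of its underside. To be left alone.
- oil_bottle: black oil bottle, 68 mm across, 170 mm high, on the bench to the left; origin at the centre of its underside. To be left alone.
- piston: aluminium piston, 82 mm across, 62 mm high, on the bench to the right; origin at the centre of its underside. To be left alone.
- spanner: steel combination spanner 200 mm long lying on the bench in front of the chest; origin under its middle. To be left alone.

How it is judged:
By the outcome, as a careful person would: the job done as asked, in the order asked, and still so for the second after the job is handed in, while the arm keeps its last pose, push and grip.
It also fails if it takes over 51 s, if anything falls off the work surface, if the arm or the gripper's body presses on something with over 40 N, if the wrist force passes 120 N, or if a joint passes its speed limit or range.

## Working session

There is one attempt and no reset: what is moved stays moved. The work goes in short steps, Python scripts to look and compute and a tool call to move; the robot and the scene stay as the last step left them, time stands still between calls to the robot, and variables do not carry over. Pictures are saved under pics/ and viewed, about 8 in all and at most 12, crops included, and the job is handed in when it is done.

Besides the shell and the picture viewer there is one more tool, called after "Call:" as name([rows], argument=value, ...), one row to a line, values as JSON. drive_tool: Moves the arm, as the interface text tells. Its arguments: {"type":"object","properties":{"targets":{"type":"array"}},"required":["targets"]}

```bash
mkdir -p pics
cat > h.py <<'E'
import numpy as np, cv2
from scipy.spatial.transform import Rotation as R
from rig import monitor, eyes, robot
def ray(p,rc):
    f=200/np.tan(np.radians(p["vertical_fov"])/2); f=p["frame"].shape[0]/2/np.tan(np.radians(p["vertical_fov"])/2)
    d=np.array([rc[1]-p["cx"],rc[0]-p["cy"]])
    if p.get("_n")=="wrist":
        r=np.hypot(*d); a=r/f; v=np.array([*(d/max(r,1e-9)*np.sin(a)),np.cos(a)])
    else: v=np.array([*(d/f),1.]); v/=np.linalg.norm(v)
    return np.array(p["origin"]),np.array(p["rotation"])@v
def proj(p,X):
    f=p["frame"].shape[0]/2/np.tan(np.radians(p["vertical_fov"])/2)
    v=np.array(p["rotation"]).T@(np.array(X)-np.array(p["origin"]))
    if p.get("_n")=="wrist":
        r=np.hypot(v[0],v[1]);a=np.arctan2(r,v[2]);u=v[:2]/max(r,1e-9)*a*f
    else: u=v[:2]/v[2]*f
    return np.array([u[1]+p["cy"],u[0]+p["cx"]])
def cap(n):
    p=eyes.capture(n); p["_n"]=n; return p
def tri(rays):
    A=np.zeros((3,3));b=np.zeros(3)
    for o,d in rays:
        M=np.eye(3)-np.outer(d,d);A+=M;b+=M@o
    x=np.linalg.solve(A,b); return x,[round(1000*np.linalg.norm((np.eye(3)-np.outer(d,d))@(x-o)),1) for o,d in rays]
def atz(r,z): o,d=r; return o+d*(z-o[2])/d[2]
def mk(p,n):
    m=eyes.mark_of({k:v for k,v in p.items() if k!="_n"} if 0 else p,n); return m
E
cat > a.py <<'E'
from h import *
s=monitor.observe(); print(s)
P={n:cap(n) for n in ("scene","side","wrist")}
for n,p in P.items():
    cv2.imwrite(f"pics/{n}0.png",p["frame"]); print(n,p["vertical_fov"],np.round(p["origin"],3),np.round(p["rotation"],2).tolist())
for t in ["drawer_handle","chest","drawer_floor","tray","grease_tin","oil_bottle","piston","spanner"]:
    rs=[]
    for n,p in P.items():
        m=mk(p,t)
        if m:
            print(t,n,np.round(m[0]["centre"],1),round(m[0]["confidence"],2),len(m))
            if m[0]["confidence"]>.4: rs.append(ray(p,m[0]["centre"]))
    if len(rs)>1: print("   ",*tri(rs))
E
python3 a.py; python3 -c "
import cv2,numpy as np
cv2.imwrite('pics/both.png',cv2.resize(np.vstack([cv2.imread('pics/scene0.png'),cv2.imread('pics/side0.png')]),None,fx=.75,fy=.75))"
```

```text
{'time_s': 0.0, 'joints': array([5.92077483e+01, 1.48517556e+01, 1.18894437e+00, 7.64139828e+01,
       2.78686947e-03, 8.12571009e+01]), 'dq': array([-0.00590368, -0.00571481, -0.05669099, -0.02680375,  0.0688592 ,
       -0.06505172]), 'effort': array([ 1.51596782e-03, -5.55635762e+01,  3.44538438e+01,  1.33241518e-02,
       -1.33043914e-04,  1.38269931e-05]), 'position': array([0.20632938, 0.5095585 , 0.24465113]), 'ee_rot': array([-8.99855727e+01,  7.54781487e-02,  6.79506551e+01]), 'force': array([ 0.08413219, -0.40839998, -1.18264807]), 'wrist_torque': array([-0.04788736,  0.01425799, -0.00574221]), 'grip_width': 0.0853475580798883}
scene 49.11988537516481 [1.368 0.043 1.065] [-138.62, 1.08, 91.78]
side 44.65205209463785 [0.006 1.199 1.225] [-129.76, 0.74, -154.2]
wrist 65.70646984690485 [0.144 0.535 0.374] [164.56, 0.01, 67.98]
drawer_handle scene [222.6 332.5] 0.61 2
drawer_handle side [185.3 301.5] 0.58 2
    [0.68298752 0.61744284 1.14122689] [np.float64(467603.4), np.float64(467603.4)]
chest side [211.1 289. ] 0.88 1
drawer_floor side [197.8 287.6] 0.85 1
tray wrist [386.2  47.6] 0.69 1
grease_tin scene [243.4 382.2] 0.98 1
grease_tin side [187.1 257. ] 0.56 1
    [0.68233375 0.61678907 1.14057312] [np.float64(327244.6), np.float64(327244.6)]
oil_bottle side [344.8 311.8] 0.59 1
oil_bottle wrist [286.3 351.3] 0.78 1
    [0.19293025 0.9849308  0.9175878 ] [np.float64(12232352.4), np.float64(12232352.4)]
piston scene [208.5 172.5] 0.77 1
piston side [158.7 388.4] 0.58 1
piston wrist [387.4  46.4] 0.54 1
    [0.59637852 0.68288463 0.97847564] [np.float64(6580410.1), np.float64(8670606.0), np.float64(15251016.0)]
spanner scene [184.1 342.3] 0.66 1
```

View pics/both.png

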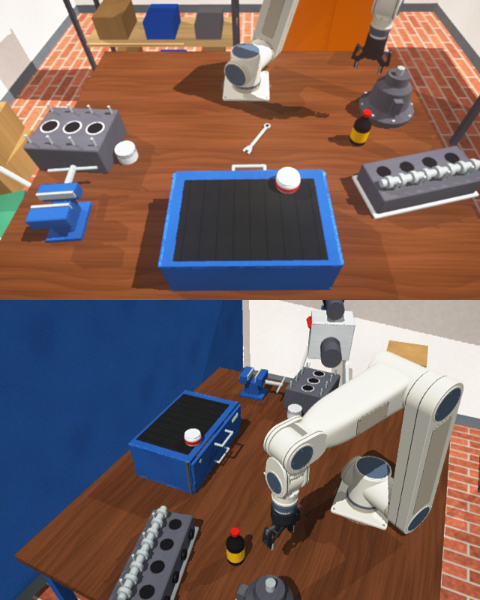

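The image shows the blue chest ahead of the robot, with its handle at about (222,332) in the scene view. The spanner, bottle, piston and tin are around it. Rotations are rpy angles, so I'll fix the helper.

```bash
sed -i 's/np.array(p\["rotation"\])/R.from_euler("xyz",p["rotation"],degrees=True).as_matrix()/' h.py
cat > b.py <<'E'
from h import *
P={n:cap(n) for n in ("scene","side")}
for t in ["drawer_handle","chest","drawer_floor","grease_tin","oil_bottle","piston","spanner"]:
    rs=[]
    for n,p in P.items():
        for m in mk(p,t)[:2]:
            r=ray(p,m["centre"]); rs.append(r)
            z={"drawer_handle":.155,"drawer_floor":.078,"grease_tin":.198}.get(t,0)
            print(t,n,np.round(m["centre"],1),round(m["confidence"],2),np.round(atz(r,z),3))
# chest top corners (z=.198) by blue mask
p=P["side"]; g=p["frame"]
c=cv2.resize(g[110:260,160:340],None,fx=4,fy=4,interpolation=cv2.INTER_CUBIC); cv2.imwrite("pics/c_side.png",c)
p=P["scene"]; c=cv2.resize(p["frame"][140:400,200:470],None,fx=2.2,fy=2.2,interpolation=cv2.INTER_CUBIC); cv2.imwrite("pics/c_scene.png",c)
E
python3 b.py
```

```text
drawer_handle scene [221.9 330.3] 0.66 [0.653 0.022 0.155]
drawer_handle side [185.9 302.5] 0.74 [0.649 0.029 0.155]
chest side [216.3 291.3] 0.93 [0.697 0.039 0.   ]
drawer_floor side [198.8 287.4] 0.84 [0.711 0.035 0.078]
grease_tin scene [241.9 382.6] 0.65 [0.746 0.15  0.198]
grease_tin side [189.1 255.5] 0.73 [0.758 0.158 0.198]
grease_tin side [157.  392.5] 0.63 [ 0.404 -0.21   0.198]
oil_bottle scene [189.6 478.2] 0.68 [0.389 0.498 0.   ]
oil_bottle side [347.2 311.7] 0.9 [ 0.381  0.503 -0.   ]
piston scene [209.8 173.6] 0.55 [ 0.49  -0.483  0.   ]
piston side [192.4 262.2] 0.65 [ 0.868 -0.037  0.   ]
piston side [160.2 390. ] 0.64 [ 0.483 -0.454  0.   ]
spanner scene [185.4 343.5] 0.67 [0.377 0.059 0.   ]
```

View pics/c_side.png

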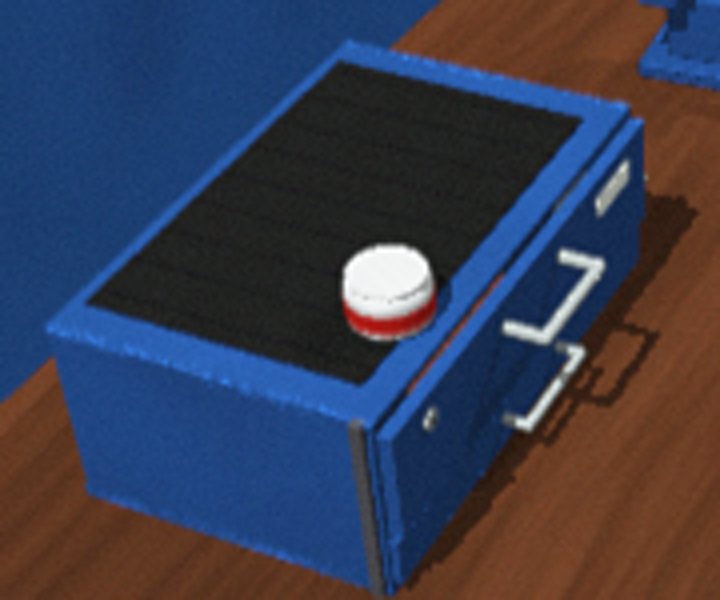

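View pics/c_scene.png

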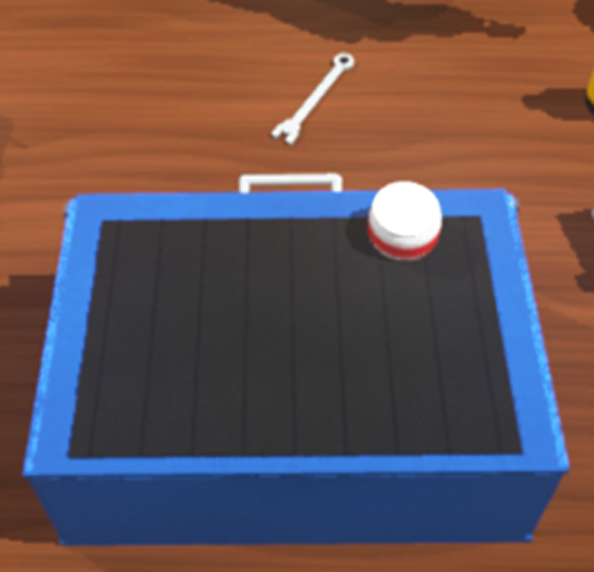

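Side crop: the upper bar's ends are at about (600,262) and (545,335), and the drawer is slightly ajar. Scene crop: the bar spans 239 to 342 at row 178, and the chest top corners show. I'll triangulate the handle ends and the yaw.

```bash
cat > c.py <<'E'
from h import *
S=cap("scene");D=cap("side")
sc=lambda x,y: ray(S,(140+y/2.2,200+x/2.2)); sd=lambda x,y: ray(D,(110+y/4,160+x/4))
A=tri([sc(243,178),sd(600,263)]);B=tri([sc(338,177),sd(545,335)]);print("ends",A,B)
print("yaw bar",np.degrees(np.arctan2(-(B[0]-A[0])[0],(B[0]-A[0])[1])),np.linalg.norm(B[0]-A[0]))
for n,a,b in [("rear-right",(25,470),(350,42)),("rear-left",(567,468),(50,325)),("fr",(75,195),(630,105)),("fl",(510,192),(370,425))]:
    print(n,np.round(atz(sc(*a),.198),3),np.round(atz(sd(*b),.198),3),np.round(tri([sc(*a),sd(*b)])[0],3))
for n,a in [("box",(343,60)),("open",(287,137))]: print("spanner",n,np.round(atz(sc(*a),.005),3))
E
python3 c.py
```

```text
ends (array([ 0.65064408, -0.0314997 ,  0.15626448]), [np.float64(1.0), np.float64(1.0)]) (array([0.64764278, 0.08179685, 0.15781073]), [np.float64(1.9), np.float64(1.9)])
yaw bar 1.5174479781745573 0.11334683496681737
rear-right [ 1.028 -0.21   0.198] [ 1.019 -0.206  0.198] [ 1.025 -0.213  0.192]
rear-left [1.015 0.284 0.198] [1.005 0.285 0.198] [1.011 0.283 0.194]
fr [ 0.712 -0.217  0.198] [ 0.71  -0.22   0.198] [ 0.711 -0.218  0.198]
fl [0.7   0.274 0.198] [0.696 0.277 0.198] [0.698 0.275 0.195]
spanner box [0.296 0.101 0.005]
spanner open [0.456 0.017 0.005]
```

Handle middle is about (0.649, 0.025, 0.156) and chest yaw about 1.4°. All sizes check: bar about 113 mm, z about 0.156. First I'll turn the tool so the jaws open along the chest's x, then travel.

Call:
drive_tool([
  {"wy": 0.046,"hand": -0.25},
  {"wy": 0.046,"hand": -0.25},
  {"wy": 0.046,"hand": -0.25},
  {"wy": 0.046,"hand": -0.25},
  {"wy": 0.046,"hand": -0.25},
  {"wy": 0.046,"hand": -0.25},
  {"wy": 0.046,"hand": -0.25},
  {"wy": 0.047,"hand": -0.25},
])

```text
$.targets[0]: bad value
```

Call:
drive_tool([
  {"tx": 0.3,"tz": -0.35,"hand": -0.25},
  {"tx": 0.3,"tz": -0.35,"hand": -0.25},
  {"tx": 0.3,"tz": -0.35,"hand": -0.25},
  {"tx": 0.3,"tz": -0.35,"hand": -0.25},
  {"tx": 0.3,"tz": -0.35,"hand": -0.25},
  {"tx": 0.3,"tz": -0.35,"hand": -0.25},
  {"tx": 0.3,"tz": -0.35,"hand": -0.25},
  {"tx": 0.3,"tz": -0.35,"hand": -0.25},
  {"tx": 0.3,"tz": -0.35,"hand": -0.25},
  {"tx": 0.3,"tz": -0.35,"hand": -0.25},
  {"tx": 0.3,"tz": -0.35,"hand": -0.25},
  {"tx": 0.3,"tz": -0.35,"hand": -0.25},
])

```text
$.targets[0]: bad value
```

```bash
cat > d.py <<'E'
from h import *
W=cap("wrist");s=monitor.observe();print(s["time_s"],s["position"],s["ee_rot"],s["grip_width"],s["joints"])
print(W["origin"],W["rotation"])
for t in ["drawer_handle","grease_tin"]:
    for m in mk(W,t)[:2]: print(t,np.round(m["centre"],1),m["confidence"],atz(ray(W,m["centre"]),.155))
for X in [(0.6506,-.0315,.156),(.6476,.0818,.156)]: print(proj(W,X))
cv2.imwrite("pics/w1.png",W["frame"])
E
python3 d.py
```

```text
2.3 [0.20645387 0.50978742 0.24527786] [-8.99995317e+01 -1.15276234e-03  6.79527449e+01] 0.08532224021453372 [5.92099377e+01 1.48166913e+01 1.23173814e+00 7.64139786e+01
 6.38107030e-04 8.12571928e+01]
[0.14430239 0.53493701 0.37461601] [ 1.64547457e+02 -5.86991454e-02  6.79834857e+01]
[479.45033075 158.28791727]
[483.16869074 197.40936433]
```

View pics/w1.png

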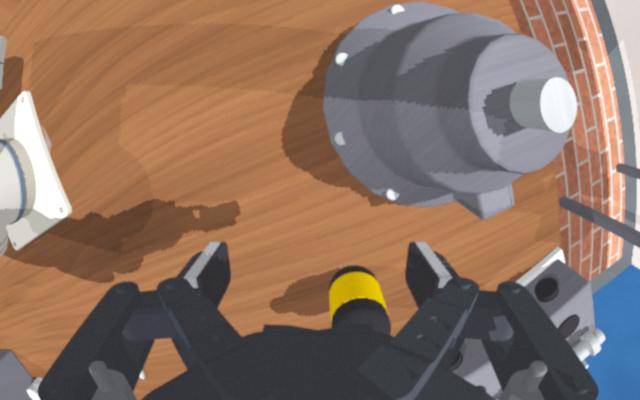

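The rows need every key (no motion happened). The view shows only the housing and the bottle at (290,355). Retrying.

Call:
drive_tool([
  {"wx": 0,"wy": 0.046,"wz": 0,"tx": 0,"ty": 0,"tz": 0,"hand": -0.25},
  {"wx": 0,"wy": 0.046,"wz": 0,"tx": 0,"ty": 0,"tz": 0,"hand": -0.25},
  {"wx": 0,"wy": 0.046,"wz": 0,"tx": 0,"ty": 0,"tz": 0,"hand": -0.25},
  {"wx": 0,"wy": 0.046,"wz": 0,"tx": 0,"ty": 0,"tz": 0,"hand": -0.25},
  {"wx": 0,"wy": 0.046,"wz": 0,"tx": 0,"ty": 0,"tz": 0,"hand": -0.25},
  {"wx": 0,"wy": 0.046,"wz": 0,"tx": 0,"ty": 0,"tz": 0,"hand": -0.25},
  {"wx": 0,"wy": 0.046,"wz": 0,"tx": 0,"ty": 0,"tz": 0,"hand": -0.25},
  {"wx": 0,"wy": 0.047,"wz": 0,"tx": 0,"ty": 0,"tz": 0,"hand": -0.25},
])

```text
time_s: 3.2
position: [0.2065, 0.5098, 0.2453]
ee_rot: [-90.0, -0.0, 1.2]
force: [0.2, 0.1, 1.2]
grip_width: 0.032
```

Call:
drive_tool([
  {"wx": 0,"wy": 0,"wz": 0,"tx": 0.3,"ty": 0,"tz": -0.35,"hand": -0.25},
  {"wx": 0,"wy": 0,"wz": 0,"tx": 0.3,"ty": 0,"tz": -0.35,"hand": -0.25},
  {"wx": 0,"wy": 0,"wz": 0,"tx": 0.3,"ty": 0,"tz": -0.35,"hand": -0.25},
  {"wx": 0,"wy": 0,"wz": 0,"tx": 0.3,"ty": 0,"tz": -0.35,"hand": -0.25},
  {"wx": 0,"wy": 0,"wz": 0,"tx": 0.3,"ty": 0,"tz": -0.35,"hand": -0.25},
  {"wx": 0,"wy": 0,"wz": 0,"tx": 0.3,"ty": 0,"tz": -0.35,"hand": -0.25},
  {"wx": 0,"wy": 0,"wz": 0,"tx": 0.3,"ty": 0,"tz": -0.35,"hand": -0.25},
  {"wx": 0,"wy": 0,"wz": 0,"tx": 0.3,"ty": 0,"tz": -0.35,"hand": -0.25},
  {"wx": 0,"wy": 0,"wz": 0,"tx": 0.3,"ty": 0,"tz": -0.35,"hand": -0.25},
  {"wx": 0,"wy": 0,"wz": 0,"tx": 0.3,"ty": 0,"tz": -0.35,"hand": -0.25},
  {"wx": 0,"wy": 0,"wz": 0,"tx": 0.3,"ty": 0,"tz": -0.35,"hand": -0.25},
  {"wx": 0,"wy": 0,"wz": 0,"tx": 0.3,"ty": 0,"tz": -0.35,"hand": -0.25},
])

```text
time_s: 4.4
position: [0.5786, 0.0978, 0.2454]
ee_rot: [-90.0, -0.0, 1.5]
force: [0.2, 1.0, 0.7]
grip_width: 0.032
```

```bash
python3 d.py
```

```text
4.45 [0.58267563 0.09320311 0.24425167] [-9.01222375e+01 -7.24053315e-02  1.33232001e+00] 0.031890780044310216 [ 1.00163037 18.76115853  6.71338445 77.87911629 -0.12181757 89.66930988]
[0.57743469 0.16529603 0.37472786] [1.64562130e+02 2.50996735e-02 1.55206740e+00]
drawer_handle [288.2 400.1] 0.59 [0.6516129  0.02430758 0.155     ]
grease_tin [159.4 563.9] 0.74 [0.80267585 0.14463186 0.155     ]
[337.64820441 390.07286728]
[226.18446196 404.96643766]
```

View pics/w1.png

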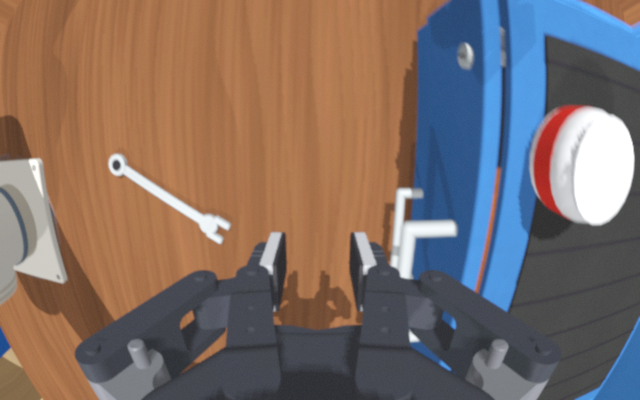

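The handle's upper bar is at about (228, 408), matching the prediction of (226, 405) to within ~2 mm. The network gives (0.652, 0.024). I'll go over the bar, descend and grip.

Call:
drive_tool([
  {"wx": 0,"wy": 0,"wz": 0,"tx": 0.22,"ty": 0,"tz": -0.23,"hand": -0.25},
  {"wx": 0,"wy": 0,"wz": 0,"tx": 0.22,"ty": 0,"tz": -0.23,"hand": -0.25},
  {"wx": 0,"wy": 0,"wz": 0,"tx": 0.23,"ty": 0,"tz": -0.23,"hand": -0.25},
  {"wx": 0,"wy": 0,"wz": 0,"tx": 0,"ty": 0,"tz": 0,"hand": -0.25},
  {"wx": 0,"wy": 0,"wz": 0,"tx": 0,"ty": 0.22,"tz": 0,"hand": -0.25},
  {"wx": 0,"wy": 0,"wz": 0,"tx": 0,"ty": 0.22,"tz": 0,"hand": -0.25},
  {"wx": 0,"wy": 0,"wz": 0,"tx": 0,"ty": 0.22,"tz": 0,"hand": -0.25},
  {"wx": 0,"wy": 0,"wz": 0,"tx": 0,"ty": 0.24,"tz": 0,"hand": -0.25},
  {"wx": 0,"wy": 0,"wz": 0,"tx": 0,"ty": 0,"tz": 0,"hand": -0.25},
])

```text
time_s: 5.45
position: [0.6448, 0.0339, 0.1537]
ee_rot: [-90.0, 0.1, 1.6]
force: [0.1, -0.9, 0.1]
grip_width: 0.032
```

Call:
drive_tool([
  {"wx": 0,"wy": 0,"wz": 0,"tx": 0,"ty": 0,"tz": 0,"hand": -1},
  {"wx": 0,"wy": 0,"wz": 0,"tx": 0,"ty": 0,"tz": 0,"hand": -1},
  {"wx": 0,"wy": 0,"wz": 0,"tx": 0,"ty": 0,"tz": 0,"hand": -1},
  {"wx": 0,"wy": 0,"wz": 0,"tx": 0,"ty": 0,"tz": 0,"hand": -1},
])

```text
time_s: 5.85
position: [0.646, 0.0335, 0.156]
ee_rot: [-89.9, -0.0, 1.6]
force: [-2.3, 5.5, 4.2]
grip_width: 0.0097
```

Call:
drive_tool([
  {"wx": 0,"wy": 0,"wz": 0,"tx": -0.05,"ty": 0,"tz": 0,"hand": -1},
  {"wx": 0,"wy": 0,"wz": 0,"tx": -0.1,"ty": 0,"tz": 0,"hand": -1},
  {"wx": 0,"wy": 0,"wz": 0,"tx": -0.1,"ty": 0,"tz": 0,"hand": -1},
  {"wx": 0,"wy": 0,"wz": 0,"tx": -0.1,"ty": 0,"tz": 0,"hand": -1},
])

```text
time_s: 6.25
position: [0.6117, 0.0324, 0.156]
ee_rot: [-89.9, -0.1, 1.6]
force: [3.3, 7.3, 1.8]
grip_width: 0.0096
```

Friction of 3.3 N confirms the drawer is following.

Call:
drive_tool([
  {"wx": 0,"wy": 0,"wz": 0,"tx": -0.13,"ty": 0,"tz": 0,"hand": -1},
  {"wx": 0,"wy": 0,"wz": 0,"tx": -0.15,"ty": 0,"tz": 0,"hand": -1},
  {"wx": 0,"wy": 0,"wz": 0,"tx": -0.15,"ty": 0,"tz": 0,"hand": -1},
  {"wx": 0,"wy": 0,"wz": 0,"tx": -0.15,"ty": 0,"tz": 0,"hand": -1},
  {"wx": 0,"wy": 0,"wz": 0,"tx": -0.15,"ty": 0,"tz": 0,"hand": -1},
  {"wx": 0,"wy": 0,"wz": 0,"tx": -0.15,"ty": 0,"tz": 0,"hand": -1},
  {"wx": 0,"wy": 0,"wz": 0,"tx": -0.15,"ty": 0,"tz": 0,"hand": -1},
  {"wx": 0,"wy": 0,"wz": 0,"tx": -0.15,"ty": 0,"tz": 0,"hand": -1},
  {"wx": 0,"wy": 0,"wz": 0,"tx": -0.15,"ty": 0,"tz": 0,"hand": -1},
  {"wx": 0,"wy": 0,"wz": 0,"tx": -0.12,"ty": 0,"tz": 0,"hand": -1},
  {"wx": 0,"wy": 0,"wz": 0,"tx": 0,"ty": 0,"tz": 0,"hand": -1},
])

```text
time_s: 7.35
position: [0.4646, 0.0279, 0.1559]
ee_rot: [-90.0, 0.0, 1.5]
force: [-3.1, 4.6, 5.2]
grip_width: 0.01
```

Call:
drive_tool([
  {"wx": 0,"wy": 0,"wz": 0,"tx": -0.03,"ty": 0,"tz": 0,"hand": -1},
  {"wx": 0,"wy": 0,"wz": 0,"tx": -0.03,"ty": 0,"tz": 0,"hand": -1},
  {"wx": 0,"wy": 0,"wz": 0,"tx": 0,"ty": 0,"tz": 0,"hand": -1},
])

```text
time_s: 7.65
position: [0.4604, 0.0277, 0.1559]
ee_rot: [-90.0, -0.1, 1.5]
force: [-0.8, 4.4, 6.7]
grip_width: 0.01
```

Call:
drive_tool([
  {"wx": 0,"wy": 0,"wz": 0,"tx": -0.04,"ty": 0,"tz": 0,"hand": -1},
  {"wx": 0,"wy": 0,"wz": 0,"tx": -0.03,"ty": 0,"tz": 0,"hand": -1},
  {"wx": 0,"wy": 0,"wz": 0,"tx": -0.02,"ty": 0,"tz": 0,"hand": -1},
  {"wx": 0,"wy": 0,"wz": 0,"tx": 0,"ty": 0,"tz": 0,"hand": -1},
])

```text
time_s: 8.05
position: [0.4517, 0.0274, 0.1559]
ee_rot: [-90.0, -0.1, 1.5]
force: [0.0, 4.7, 5.2]
grip_width: 0.0092
```

Call:
drive_tool([
  {"wx": 0,"wy": 0,"wz": 0,"tx": -0.03,"ty": 0,"tz": 0,"hand": -1},
  {"wx": 0,"wy": 0,"wz": 0,"tx": -0.02,"ty": 0,"tz": 0,"hand": -1},
  {"wx": 0,"wy": 0,"wz": 0,"tx": 0,"ty": 0,"tz": 0,"hand": -1},
])

```text
time_s: 8.35
position: [0.4474, 0.0273, 0.1559]
ee_rot: [-90.0, -0.2, 1.5]
force: [4.1, 5.8, 2.6]
grip_width: 0.0097
```

Call:
drive_tool([
  {"wx": 0,"wy": 0,"wz": 0,"tx": -0.03,"ty": 0,"tz": 0,"hand": -1},
  {"wx": 0,"wy": 0,"wz": 0,"tx": -0.02,"ty": 0,"tz": 0,"hand": -1},
  {"wx": 0,"wy": 0,"wz": 0,"tx": 0,"ty": 0,"tz": 0,"hand": -1},
])

```text
time_s: 8.65
position: [0.4472, 0.0273, 0.1561]
ee_rot: [-89.9, -0.7, 1.6]
force: [29.0, 8.5, -17.5]
grip_width: 0.0098
```

Call:
drive_tool([
  {"wx": 0,"wy": 0,"wz": 0,"tx": -0.03,"ty": 0,"tz": 0,"hand": -1},
  {"wx": 0,"wy": 0,"wz": 0,"tx": 0,"ty": 0,"tz": 0,"hand": -1},
])

```text
time_s: 8.85
position: [0.4471, 0.0272, 0.1562]
ee_rot: [-89.9, -1.0, 1.6]
force: [43.5, 10.8, -28.5]
grip_width: 0.0097
```

The stop is reached at x=0.447 (199 mm of travel, so it started ~11 mm ajar). Relaxing, releasing and rising.

Call:
drive_tool([
  {"wx": 0,"wy": 0,"wz": 0,"tx": 0.05,"ty": 0,"tz": 0,"hand": -1},
  {"wx": 0,"wy": 0,"wz": 0,"tx": 0.02,"ty": 0,"tz": 0,"hand": -0.25},
  {"wx": 0,"wy": 0,"wz": 0,"tx": 0,"ty": 0,"tz": 0,"hand": -0.25},
  {"wx": 0,"wy": 0,"wz": 0,"tx": 0,"ty": 0,"tz": 0,"hand": -0.25},
  {"wx": 0,"wy": 0,"wz": 0,"tx": 0,"ty": -0.15,"tz": 0,"hand": -0.25},
  {"wx": 0,"wy": 0,"wz": 0,"tx": 0,"ty": -0.3,"tz": 0,"hand": -0.25},
  {"wx": 0,"wy": 0,"wz": 0,"tx": 0,"ty": -0.4,"tz": 0,"hand": -0.25},
  {"wx": 0,"wy": 0,"wz": 0,"tx": 0,"ty": -0.4,"tz": -0.3,"hand": -0.25},
  {"wx": 0,"wy": 0,"wz": 0,"tx": 0.1,"ty": -0.4,"tz": -0.3,"hand": -0.25},
  {"wx": 0,"wy": 0,"wz": 0,"tx": 0.3,"ty": -0.1,"tz": -0.3,"hand": -0.25},
  {"wx": 0,"wy": 0,"wz": 0,"tx": 0.2,"ty": 0,"tz": 0,"hand": -0.25},
  {"wx": 0,"wy": 0,"wz": 0,"tx": 0,"ty": 0,"tz": 0,"hand": -0.25},
])

```text
time_s: 10.05
position: [0.509, -0.062, 0.3288]
ee_rot: [-90.0, 0.0, 1.4]
force: [-0.5, -0.1, 0.1]
grip_width: 0.0319
```

```bash
cat > e.py <<'E'
from h import *
s=monitor.observe();print(s["time_s"],s["position"],s["ee_rot"],s["grip_width"],np.round(s["joints"],1))
P={n:cap(n) for n in ("scene","side","wrist")}
for t in ["drawer_handle","tray","pile"]:
    rs=[]
    for n,p in P.items():
        for m in mk(p,t)[:1]:
            r=ray(p,m["centre"]);rs.append(r)
            z={"drawer_handle":.155,"tray":.141,"pile":.078}[t]
            print(t,n,np.round(m["centre"],1),round(m["confidence"],2),np.round(atz(r,z),3))
    if len(rs)>1: print("  tri",tri(rs))
for n,p in P.items(): cv2.imwrite(f"pics/{n}2.png",p["frame"])
np.save("P2.npy",P,allow_pickle=True)
E
python3 e.py
```

```text
10.05 [ 0.50899399 -0.06197881  0.32880576] [-9.00027132e+01  4.50972807e-02  1.43504026e+00] 0.03185579311256807 [-16.3  10.5   7.6  87.1  -0.   72.2]
drawer_handle scene [165.9 330. ] 0.8 [0.443 0.016 0.155]
drawer_handle side [199.6 355.5] 0.7 [0.452 0.019 0.155]
drawer_handle wrist [ 97.  254.7] 0.92 [0.444 0.021 0.155]
  tri (array([0.447528  , 0.01977242, 0.15869234]), [np.float64(3.3), np.float64(4.4), np.float64(3.2)])
tray scene [211.3 336.6] 0.9 [0.605 0.038 0.141]
tray side [193.7 312.9] 0.97 [0.605 0.037 0.141]
tray wrist [ 81.3 407. ] 0.81 [0.597 0.044 0.141]
  tri (array([0.60132253, 0.04031099, 0.14056842]), [np.float64(3.5), np.float64(3.4), np.float64(5.5)])
pile scene [213.5 172. ] 0.69 [ 0.569 -0.445  0.078]
pile side [206.6 312.2] 0.87 [0.61  0.035 0.078]
  tri (array([ 0.65324784, -0.28888345,  0.00508585]), [np.float64(184.8), np.float64(184.8)])
```

View pics/wrist2.png

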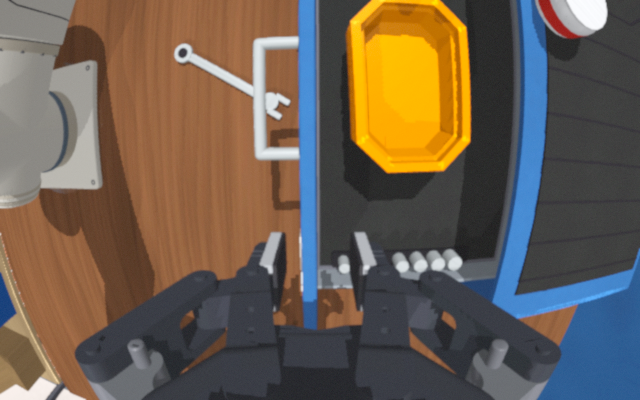

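The wrist view shows the drawer open and the orange tray at about (85,410), lying nearly square in it. Tray z triangulates to 0.1406 against 0.141 expected. I'll shift 45 mm left to see all of the tray, then fit its pose over three views.

Call:
drive_tool([
  {"wx": 0,"wy": 0,"wz": 0,"tx": 0,"ty": 0,"tz": 0.2,"hand": -0.25},
  {"wx": 0,"wy": 0,"wz": 0,"tx": 0,"ty": 0,"tz": 0.25,"hand": -0.25},
  {"wx": 0,"wy": 0,"wz": 0,"tx": 0,"ty": 0,"tz": 0,"hand": -0.25},
])

```text
time_s: 10.95
position: [0.5061, -0.014, 0.3297]
ee_rot: [-90.0, -0.0, 1.6]
force: [-0.0, 0.7, -0.4]
grip_width: 0.0321
```

```bash
cat > f.py <<'E'
from h import *
from scipy.optimize import minimize
P={n:cap(n) for n in ("scene","side","wrist")}
s=monitor.observe();print(s["time_s"],s["position"],s["ee_rot"])
for n,p in P.items():
    for m in mk(p,"tray")[:1]: print(n,np.round(m["centre"],1),round(m["confidence"],2),np.round(atz(ray(p,m["centre"]),.141),4))
def octa(hx,hy,c): return np.array([(hx,hy-c),(hx-c,hy),(-hx+c,hy),(-hx,hy-c),(-hx,-hy+c),(-hx+c,-hy),(hx-c,-hy),(hx,-hy+c)])
o=octa(.06,.09,.0297); lo=octa(.042,.072,.025)
K=3
def model(p,q):
    x,y,a,z=q; a=np.radians(a);M=np.array([[np.cos(a),-np.sin(a)],[np.sin(a),np.cos(a)]])
    pts=[(*(M@u+[x,y]),z+h) for oo,hs in ((o,(.021,-.035)),(lo,(-.063,))) for u in oo for h in hs]
    uv=np.array([proj(p,X)[::-1] for X in pts])
    hull=cv2.convexHull((uv*K*16).astype(np.int32))
    im=np.zeros((400*K,640*K),np.uint8); cv2.fillPoly(im,[hull],255,shift=4); return im
mask={}
for n,p in P.items():
    h=cv2.cvtColor(p["frame"],cv2.COLOR_BGR2HSV); m=cv2.inRange(h,(8,150,60),(28,255,255))
    k,l,st,c=cv2.connectedComponentsWithStats(m); u=proj(p,(.604,.038,.15))
    i=min((i for i in range(1,k) if st[i,4]>300),key=lambda i:np.hypot(c[i][0]-u[1],c[i][1]-u[0]))
    m=(l==i).astype(np.uint8)*255; m=cv2.morphologyEx(m,cv2.MORPH_CLOSE,np.ones((5,5)))
    mm=np.zeros_like(m); cn=cv2.findContours(m,0,2)[0]; cv2.fillPoly(mm,[max(cn,key=cv2.contourArea)],255)
    mask[n]=cv2.resize(mm,None,fx=K,fy=K,interpolation=cv2.INTER_LINEAR)>127; print(n,st[i])
def cost(q,names):
    t=0
    for n in names:
        a=model(P[n],q)>0;b=mask[n];t+=1-(a&b).sum()/(a|b).sum()
    return t
for names in (["wrist"],["scene","side"],["wrist","side"],["wrist","scene","side"]):
    r=minimize(cost,[.604,.038,1.5,.141],args=(names,),method="Nelder-Mead",options=dict(initial_simplex=[[.604,.038,1.5,.141],[.612,.038,1.5,.141],[.604,.046,1.5,.141],[.604,.038,6,.141],[.604,.038,1.5,.147]],maxiter=70))
    print(names,np.round(r.x,4),round(r.fun,3))
p=P["wrist"];im=cv2.resize(p["frame"],None,fx=1.2,fy=1.2)
vis=p["frame"].copy();
for n in P:
    v=cv2.resize(P[n]["frame"],None,fx=K,fy=K); cv2.drawContours(v,cv2.findContours(model(P[n],r.x),0,2)[0],-1,(255,0,0),1); P[n]["v"]=v
def crop(n,w,s):
    u=(proj(P[n],r.x[[0,1,3]])*K).astype(int); v=P[n]["v"][max(0,u[0]-w):u[0]+w,max(0,u[1]-w):u[1]+w]; return cv2.resize(v,(s,s))
cv2.imwrite("pics/fit.png",np.hstack([crop("wrist",300,400),crop("side",150,400)]))
E
python3 f.py
```

```text
11.1 [ 0.50646513 -0.01598777  0.32955381] [-9.00169273e+01 -9.41776416e-03  1.56609081e+00]
scene [210.1 338.8] 0.95 [0.6006 0.0438 0.141 ]
side [194.3 310.1] 0.83 [0.6119 0.0442 0.141 ]
wrist [123.1 405.7] 0.81 [0.5973 0.0448 0.141 ]
scene [ 304  188   70   41 2617]
side [ 291  173   46   51 1726]
wrist [  345    35   124   182 19629]
['wrist'] [0.5982 0.0423 4.2336 0.1463] 0.013
['scene', 'side'] [0.5969 0.0426 3.7808 0.1443] 0.174
['wrist', 'side'] [0.5979 0.0419 3.6769 0.1434] 0.065
['wrist', 'scene', 'side'] [0.5974 0.0423 3.9944 0.1446] 0.206
```

View pics/fit.png

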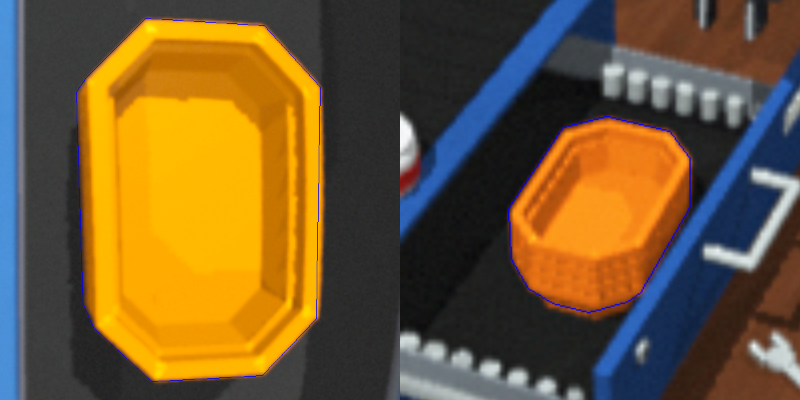

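The outline fits well (blue overlay tight). Tray pose is about (0.598, 0.042), yaw 3.9°, z about 0.141 to 0.144. I'll grasp the front-right corner at (0.561, -0.033) with jaw direction 48.9°. Turning and moving to a hover.

Call:
drive_tool([
  {"wx": 0,"wy": -0.044,"wz": 0,"tx": 0,"ty": 0,"tz": 0,"hand": -0.35},
  {"wx": 0,"wy": -0.044,"wz": 0,"tx": 0,"ty": 0,"tz": 0,"hand": -0.35},
  {"wx": 0,"wy": -0.044,"wz": 0,"tx": 0,"ty": 0,"tz": 0,"hand": -0.35},
  {"wx": 0,"wy": -0.044,"wz": 0,"tx": 0,"ty": 0,"tz": 0,"hand": -0.35},
  {"wx": 0,"wy": -0.044,"wz": 0,"tx": 0,"ty": 0,"tz": 0,"hand": -0.35},
  {"wx": 0,"wy": -0.043,"wz": 0,"tx": 0,"ty": 0,"tz": 0,"hand": -0.35},
  {"wx": 0,"wy": 0,"wz": 0,"tx": 0.12,"ty": 0.3,"tz": -0.26,"hand": -0.35},
  {"wx": 0,"wy": 0,"wz": 0,"tx": 0.11,"ty": 0.3,"tz": -0.26,"hand": -0.35},
  {"wx": 0,"wy": 0,"wz": 0,"tx": 0,"ty": 0.3,"tz": 0,"hand": -0.35},
  {"wx": 0,"wy": 0,"wz": 0,"tx": 0,"ty": 0.3,"tz": 0,"hand": -0.35},
  {"wx": 0,"wy": 0,"wz": 0,"tx": 0,"ty": 0,"tz": 0,"hand": -0.35},
  {"wx": 0,"wy": 0,"wz": 0,"tx": 0,"ty": 0,"tz": 0,"hand": -0.35},
])

```text
time_s: 12.45
position: [0.5607, -0.0331, 0.2101]
ee_rot: [-90.0, 0.0, 48.8]
force: [-0.3, 0.7, 0.5]
grip_width: 0.0277
```

```bash
cat > g.py <<'E'
from h import *
s=monitor.observe();W=cap("wrist");print(s["time_s"],s["position"],s["ee_rot"],s["grip_width"],np.round(s["joints"],1))
x,y,a=.598,.042,np.radians(3.9);M=np.array([[np.cos(a),-np.sin(a)],[np.sin(a),np.cos(a)]])
K=2;v=cv2.resize(W["frame"],None,fx=K,fy=K)
o=np.array([(.06,.0603),(.0303,.09),(-.0303,.09),(-.06,.0603),(-.06,-.0603),(-.0303,-.09),(.0303,-.09),(.06,-.0603)])
for sc in (1,):
    uv=np.array([proj(W,(*(M@u+[x,y]),.162))[::-1] for u in o])*K
    cv2.polylines(v,[uv.astype(np.int32)],True,(255,0,0),1)
c=proj(W,(*(M@[-.042,-.072]+[x,y]),.162))[::-1]*K
cv2.circle(v,tuple(c.astype(int)),4,(255,0,255),1)
g=proj(W,R.from_euler("xyz",s["ee_rot"],degrees=True).as_matrix()@[0,.014,0]+s["position"])[::-1]*K
cv2.circle(v,tuple(g.astype(int)),4,(0,255,0),1)
cv2.imwrite("pics/g.png",v[200:800,240:1040]); print(c,g)
E
python3 g.py
```

```text
12.45 [ 0.56074292 -0.03313387  0.21006425] [-8.99783919e+01  1.55989351e-02  4.88386083e+01] 0.027692665137135555 [-11.9  16.7  -1.3  72.   -0.   29.2]
[635.56294455 447.27382788] [633.72218498 494.7381393 ]
```

View pics/g.png

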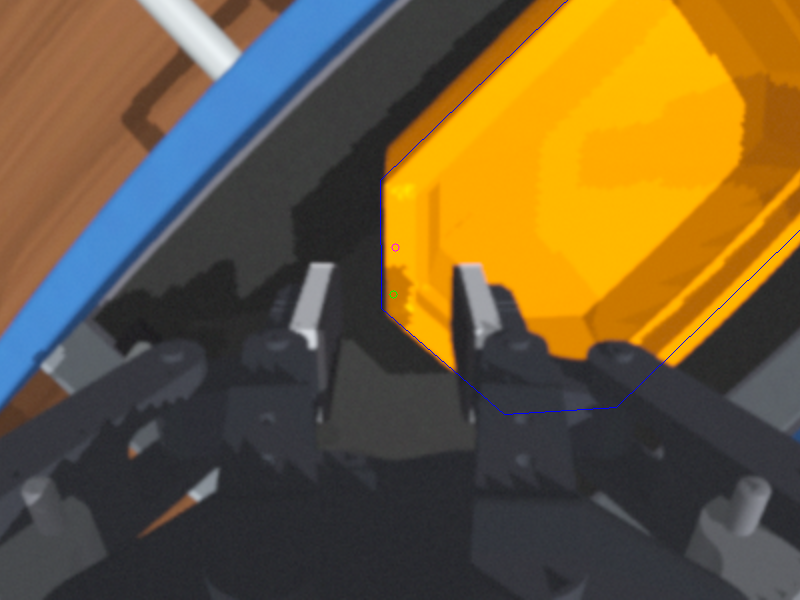

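The pads straddle the corner band centrally (jaw centre and band centre both at column ~395), and the fitted outline lies on the rim. Descending so the tips stay just above the inner shoulder, then closing.

Call:
drive_tool([
  {"wx": 0,"wy": 0,"wz": 0,"tx": 0,"ty": 0.2,"tz": 0,"hand": -0.35},
  {"wx": 0,"wy": 0,"wz": 0,"tx": 0,"ty": 0.15,"tz": 0,"hand": -0.35},
  {"wx": 0,"wy": 0,"wz": 0,"tx": 0,"ty": 0.09,"tz": 0,"hand": -0.35},
  {"wx": 0,"wy": 0,"wz": 0,"tx": 0,"ty": 0,"tz": 0,"hand": -0.35},
  {"wx": 0,"wy": 0,"wz": 0,"tx": 0,"ty": 0,"tz": 0,"hand": -0.35},
])

```text
time_s: 13.0
position: [0.5612, -0.0328, 0.1668]
ee_rot: [-90.1, -0.0, 48.9]
force: [0.3, -0.7, -0.2]
grip_width: 0.0277
```

Call:
drive_tool([
  {"wx": 0,"wy": 0,"wz": 0,"tx": 0,"ty": 0,"tz": 0,"hand": -1},
  {"wx": 0,"wy": 0,"wz": 0,"tx": 0,"ty": 0,"tz": 0,"hand": -1},
  {"wx": 0,"wy": 0,"wz": 0,"tx": 0,"ty": 0,"tz": 0,"hand": -1},
  {"wx": 0,"wy": 0,"wz": 0,"tx": 0,"ty": 0,"tz": 0,"hand": -1},
])

```text
time_s: 13.4
position: [0.5613, -0.0327, 0.1668]
ee_rot: [-90.1, -0.1, 48.9]
force: [0.1, 0.3, 6.9]
grip_width: 0.0072
```

Width 7.2 mm matches the band, given the same ~2 mm offset as on the handle. Now peeling: tilting about the far corner's outer edge, 166 mm along +tool x, in 1.5° rows.

Call:
drive_tool([
  {"wx": 0,"wy": 0,"wz": 0.0083,"tx": 0.005,"ty": -0.044,"tz": 0,"hand": -1},
  {"wx": 0,"wy": 0,"wz": 0.0083,"tx": 0.005,"ty": -0.044,"tz": 0,"hand": -1},
  {"wx": 0,"wy": 0,"wz": 0.0083,"tx": 0.005,"ty": -0.044,"tz": 0,"hand": -1},
  {"wx": 0,"wy": 0,"wz": 0.0083,"tx": 0.005,"ty": -0.044,"tz": 0,"hand": -1},
  {"wx": 0,"wy": 0,"wz": 0,"tx": 0,"ty": 0,"tz": 0,"hand": -1},
])

```text
time_s: 13.9
position: [0.5631, -0.0303, 0.1834]
ee_rot: [-90.0, 6.1, 48.9]
force: [-0.2, -1.9, -0.7]
grip_width: 0.0068
```

Call:
drive_tool([
  {"wx": 0,"wy": 0,"wz": 0.0083,"tx": 0.005,"ty": -0.044,"tz": 0,"hand": -1},
  {"wx": 0,"wy": 0,"wz": 0.0083,"tx": 0.005,"ty": -0.044,"tz": 0,"hand": -1},
  {"wx": 0,"wy": 0,"wz": 0.0083,"tx": 0.005,"ty": -0.044,"tz": 0,"hand": -1},
  {"wx": 0,"wy": 0,"wz": 0.0083,"tx": 0.005,"ty": -0.044,"tz": 0,"hand": -1},
  {"wx": 0,"wy": 0,"wz": 0.0083,"tx": 0.005,"ty": -0.044,"tz": 0,"hand": -1},
  {"wx": 0,"wy": 0,"wz": 0.0083,"tx": 0.005,"ty": -0.044,"tz": 0,"hand": -1},
  {"wx": 0,"wy": 0,"wz": 0,"tx": 0,"ty": 0,"tz": 0,"hand": -1},
  {"wx": 0,"wy": 0,"wz": 0,"tx": 0,"ty": 0,"tz": 0,"hand": -1},
])

```text
time_s: 14.7
position: [0.5676, -0.0248, 0.2083]
ee_rot: [-90.0, 14.9, 48.9]
force: [0.7, 0.3, -1.4]
grip_width: 0.0067
```

Run:
```python
from h import *
s=monitor.observe();print(s["position"],s["ee_rot"],s["force"],s["wrist_torque"],s["grip_width"],np.round(s["joints"],1))
D=cap("side");S=cap("scene")
def c(p,h,w,s):
    u=proj(p,(.59,.03,.17)).astype(int);return cv2.resize(p["frame"][u[0]-h:u[0]+h,u[1]-w:u[1]+w],(s,int(s*h/w)),interpolation=cv2.INTER_CUBIC)
cv2.imwrite("pics/tilt.png",np.hstack([c(D,55,50,400),c(S,55,50,400)]))
```

```text
[ 0.56755957 -0.02483835  0.20827749] [-89.98789322  14.93751197  48.90250452] [ 0.73214373  0.2565271  -1.38490361] [ 0.3457323  -0.27805084  0.0088739 ] 0.006697659095721138 [ -5.   23.7   7.6  82.8 -12.   37. ]
```

View pics/tilt.png

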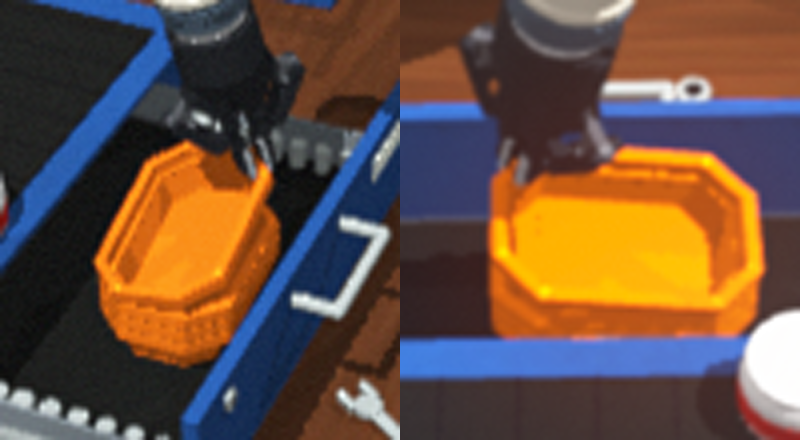

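The tray is tilted about 15°, its far corner still in the stack, and the pile is still in place. Lifting straight up, still tilted.

Call:
drive_tool([
  {"wx": 0,"wy": 0,"wz": 0,"tx": -0.013,"ty": -0.048,"tz": 0,"hand": -1},
  {"wx": 0,"wy": 0,"wz": 0,"tx": -0.013,"ty": -0.048,"tz": 0,"hand": -1},
  {"wx": 0,"wy": 0,"wz": 0,"tx": -0.013,"ty": -0.048,"tz": 0,"hand": -1},
  {"wx": 0,"wy": 0,"wz": 0,"tx": -0.013,"ty": -0.048,"tz": 0,"hand": -1},
  {"wx": 0,"wy": 0,"wz": 0,"tx": -0.026,"ty": -0.097,"tz": 0,"hand": -1},
  {"wx": 0,"wy": 0,"wz": 0,"tx": -0.026,"ty": -0.097,"tz": 0,"hand": -1},
  {"wx": 0,"wy": 0,"wz": 0,"tx": -0.026,"ty": -0.097,"tz": 0,"hand": -1},
  {"wx": 0,"wy": 0,"wz": 0,"tx": -0.026,"ty": -0.097,"tz": 0,"hand": -1},
  {"wx": 0,"wy": 0,"wz": 0,"tx": -0.026,"ty": -0.097,"tz": 0,"hand": -1},
  {"wx": 0,"wy": 0,"wz": 0,"tx": 0,"ty": 0,"tz": 0,"hand": -1},
])

```text
time_s: 15.8
position: [0.5677, -0.0252, 0.2803]
ee_rot: [-90.1, 14.9, 48.8]
force: [0.0, 0.0, -1.9]
grip_width: 0.007
```

Call:
drive_tool([
  {"wx": 0,"wy": 0,"wz": -0.0083,"tx": 0,"ty": 0,"tz": 0,"hand": -1},
  {"wx": 0,"wy": 0,"wz": -0.0083,"tx": 0,"ty": 0,"tz": 0,"hand": -1},
  {"wx": 0,"wy": 0,"wz": -0.0083,"tx": 0,"ty": 0,"tz": 0,"hand": -1},
  {"wx": 0,"wy": 0,"wz": -0.0083,"tx": 0,"ty": 0,"tz": 0,"hand": -1},
  {"wx": 0,"wy": 0,"wz": -0.0083,"tx": 0,"ty": 0,"tz": 0,"hand": -1},
  {"wx": 0,"wy": 0,"wz": -0.0083,"tx": 0,"ty": 0,"tz": 0,"hand": -1},
  {"wx": 0,"wy": 0,"wz": -0.0083,"tx": 0,"ty": 0,"tz": 0,"hand": -1},
  {"wx": 0,"wy": 0,"wz": -0.0083,"tx": 0,"ty": 0,"tz": 0,"hand": -1},
  {"wx": 0,"wy": 0,"wz": -0.0083,"tx": 0,"ty": 0,"tz": 0,"hand": -1},
  {"wx": 0,"wy": 0,"wz": -0.0083,"tx": 0,"ty": 0,"tz": 0,"hand": -1},
  {"wx": 0,"wy": 0,"wz": 0,"tx": 0,"ty": -0.1,"tz": 0,"hand": -1},
  {"wx": 0,"wy": 0,"wz": 0,"tx": 0,"ty": -0.1,"tz": 0,"hand": -1},
])

```text
time_s: 17.0
position: [0.5671, -0.0254, 0.2995]
ee_rot: [-90.0, 0.0, 48.8]
force: [0.9, 0.4, -2.5]
grip_width: 0.0072
```

Call:
drive_tool([
  {"wx": 0,"wy": 0,"wz": 0,"tx": 0,"ty": 0,"tz": 0,"hand": -1},
  {"wx": 0,"wy": 0,"wz": 0,"tx": 0,"ty": 0,"tz": 0,"hand": -1},
  {"wx": 0,"wy": 0,"wz": 0,"tx": 0,"ty": 0,"tz": 0,"hand": -1},
])

```text
time_s: 17.3
position: [0.5673, -0.025, 0.2983]
ee_rot: [-90.0, 0.0, 48.9]
force: [0.3, 0.3, -2.0]
grip_width: 0.0069
```

Run:
```python
from h import *
P={n:cap(n) for n in ("scene","side","wrist")}
s=monitor.observe();print(s["time_s"],s["position"],s["ee_rot"],s["force"],s["wrist_torque"],s["grip_width"],np.round(s["dq"],2))
for t in ("tray","drawer_handle"):
    rs=[ray(p,m["centre"]) for n,p in P.items() for m in mk(p,t)[:1]]
    if len(rs)>1: print(t,tri(rs))
def c(p,h,w,s):
    u=proj(p,(.59,.03,.2)).astype(int);return cv2.resize(p["frame"][u[0]-h:u[0]+h,u[1]-w:u[1]+w],(s,int(s*h/w)),interpolation=cv2.INTER_CUBIC)
cv2.imwrite("pics/up.png",np.hstack([c(P["side"],85,60,400),c(P["scene"],85,60,400)]))
# predicted tray rim from grip: level tray
```

```text
17.45 [ 0.56722909 -0.02503765  0.29820071] [-8.99643307e+01  2.16021265e-02  4.88859720e+01] [ 0.75330457  0.56757864 -1.99935864] [-0.15992042  0.09960843  0.02382027] 0.006901753381194758 [-0.08 -0.11 -0.13 -0.01 -0.04 -0.02]
tray (array([0.605548  , 0.05090463, 0.26915132]), [np.float64(2.0), np.float64(2.6), np.float64(1.3)])
drawer_handle (array([0.4947518 , 0.18592724, 0.24995971]), [np.float64(238.1), np.float64(101.0), np.float64(168.9)])
```

View pics/up.png

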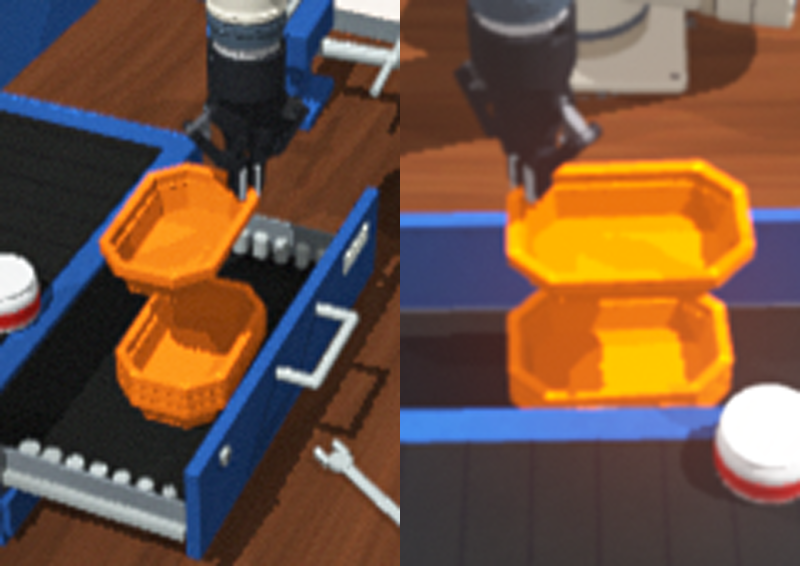

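The top tray is held alone (2.0 N = 0.2 kg) and the pile lies in the open drawer. The network's tray height of 0.269 is ~3 mm below the level prediction of 0.273, so I'll check for droop with an outline fit.

```bash
cat > k.py <<'E'
from h import *
from scipy.optimize import minimize
P={n:cap(n) for n in ("scene","side","wrist")}; s=monitor.observe()
T=R.from_euler("xyz",s["ee_rot"],degrees=True).as_matrix(); tcp=s["position"]
def octa(hx,hy,c): return [(hx,hy-c),(hx-c,hy),(-hx+c,hy),(-hx,hy-c),(-hx,-hy+c),(-hx+c,-hy),(hx-c,-hy),(hx,-hy+c)]
o=octa(.06,.09,.0297); lo=octa(.042,.072,.025)
tr=np.array([(*u,h) for u in o for h in (.021,.007)]+[(*u,-.021) for u in lo])
pl=np.array([(*u,h) for u in o for h in (.07,.028)]+[(*u,0) for u in lo])
K=3
def hull(p,pts,im):
    uv=np.array([proj(p,X)[::-1] for X in pts]); cv2.fillPoly(im,[cv2.convexHull((uv*K*16).astype(np.int32))],255,shift=4)
Rz=lambda d:R.from_euler("z",d,degrees=True).as_matrix()
grip=np.array([-.042,-.072,.014])
def pts(q):
    a,b,px,py,dz=q  # a: droop about chamfer axis, b: about normal
    L=Rz(3.9)@(tr-grip).T; n=T[:,0]; c=T[:,2]
    rot=R.from_rotvec(np.radians(a)*c+np.radians(b)*n).as_matrix()
    t=(rot@L).T+tcp+[0,0,-.011+dz]
    return t,(Rz(3.9)@pl.T).T+[px,py,.078]
mask={};ex={}
for n,p in P.items():
    m=cv2.inRange(cv2.cvtColor(p["frame"],cv2.COLOR_BGR2HSV),(8,150,40),(28,255,255))
    u=proj(p,(.6,.04,.27)).astype(int); w=np.zeros_like(m); cv2.circle(w,(int(u[1]),int(u[0])),{"wrist":220}.get(n,75),255,-1); m&=w
    m=cv2.morphologyEx(m,cv2.MORPH_CLOSE,np.ones((3,3)))
    mask[n]=cv2.resize(m,None,fx=K,fy=K)>127
    g=(proj(p,tcp)*K).astype(int); e=np.ones(mask[n].shape,np.uint8); cv2.circle(e,(int(g[1]),int(g[0])),{"wrist":240}.get(n,35),0,-1)
    if n=="wrist": e[250*K:]=0
    ex[n]=e>0
def cost(q,N):
    t,l=pts(q);v=0
    for n in N:
        im=np.zeros(mask[n].shape,np.uint8);hull(P[n],t,im);hull(P[n],l,im);A=(im>0)&ex[n];B=mask[n]&ex[n];v+=1-(A&B).sum()/(A|B).sum()
    return v
for N in (["side","scene"],["wrist"],["side","scene","wrist"]):
    x0=np.array([0,0,.598,.042,0.]);S=np.vstack([x0]+[x0+d for d in np.diag([4,4,.006,.006,.004])])
    r=minimize(cost,x0,args=(N,),method="Nelder-Mead",options=dict(initial_simplex=S,maxiter=150));print(N,np.round(r.x,4),round(r.fun,3),round(cost(x0,N),3))
t,l=pts(r.x);V=[]
for n,h,w in (("side",85,75),("wrist",200,176)):
    v=cv2.resize(P[n]["frame"],None,fx=K,fy=K)
    for q,col in ((t,(255,0,0)),(l,(0,255,0))):
        im=np.zeros(v.shape[:2],np.uint8);hull(P[n],q,im);cv2.drawContours(v,cv2.findContours(im,0,2)[0],-1,col,2 if n=="wrist" else 1)
    u=proj(P[n],(.6,.03,.22)); u=np.clip(u,[h,w],[400-h,640-w]); y,x=(u*K).astype(int); V.append(cv2.resize(v[y-h*K:y+h*K,x-w*K:x+w*K],(400,453)))
cv2.imwrite("pics/k.png",np.hstack(V))
E
python3 k.py
```

```text
['side', 'scene'] [10.7113 13.2458  0.5971  0.0414  0.0188] 1.08 1.107
['wrist'] [ 0.6985 -0.9759  0.5982  0.043   0.0013] 0.029 0.032
['side', 'scene', 'wrist'] [ 1.1245e+00  1.3989e+00  5.9790e-01  4.2100e-02 -1.0000e-04] 1.134 1.139
```

View pics/k.png

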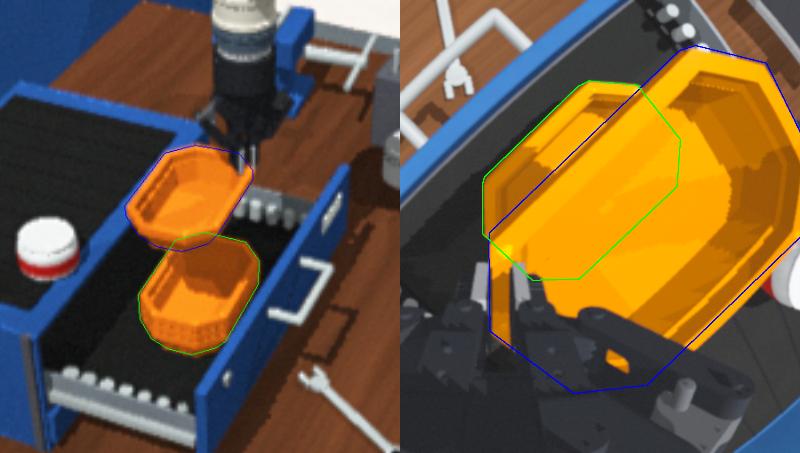

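The outlines sit tight in both views. Tilt is about 1° by the wrist fit, the pile is unmoved at (0.598, 0.043), and the gap is ~100 mm. Handing in.

```bash
python3 -c "
from rig import monitor,robot
s=monitor.observe();print(s['time_s'],s['position'],s['ee_rot'],s['grip_width'],s['force']);print(robot.close_job())"
```

```text
17.9 [ 0.56726249 -0.0251936   0.29860565] [-9.00009788e+01  7.74712571e-04  4.88724135e+01] 0.007353172456553657 [-0.18241057  0.35427856 -2.06583048]
the job is handed in; nothing more can be done
None
```

I pulled the upper drawer out to its stop, where the force rose sharply after 199 mm of travel, and left it open. I took the top tray by its front-right corner rim and peeled it 15° about the far corner. Then I lifted it free, levelled it, and handed in at 17.9 s while still holding it.

**Passed:**
- The wrist carries 2.1 N, which is one 0.2 kg tray.
- The wrist-camera fit puts the tray within about 1° of level and the pile where it was.
- The tray's underside is about 100 mm above the pile. This is worked out from the arm's rise, not measured separately.
- In the pictures I viewed, the drawer stayed open and the tin and spanner looked undisturbed. I did not re-check the bottle and piston at the end.

**Disagreed or failed:**
- The networks put the held tray about 3 mm lower than the arm's rise predicts.
- The last network look for the drawer handle gave nonsense.
- The side-and-scene outline fit was unusable, probably because similar background colours got into its mask. I relied on the wrist fit and the overlay picture for that check.

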